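# Build up a triaxial specimen on its cell base

## Task

Build up the clay specimen for a triaxial test on the cell base whose pedestal is as wide as the specimen: first a porous stone of the same width, then the clay specimen standing on it, then the other such stone, then the black top cap with its socket upward, and last the steel load button with its spigot fully home in the cap's socket. Keep the column straight and centred on the pedestal, never tip the clay over, and leave the larger porous stone where it is.

Things in the scene. Friction and masses are not known exactly. Their poses are not given: they have to be found in the camera images.
- cell_base_small: triaxial cell base to build on: a round aluminium plate 110 mm across and 15 mm thick, fixed to the table, with three short studs, two small brass drain valves at its front edge (its -x side, reaching 75 mm from the centre and 24 mm high) and in its middle an upright steel pedestal 39 mm in diameter whose flat top is 43 mm above the table. Origin: centre of the underside, z up.
- cell_base_large: the other triaxial cell base, not used here: the same plate and valves, but its pedestal is 54 mm in diameter; top also 43 mm above the table. Fixed. Origin: centre of the underside, z up.
- stone_a: porous stone: flat dark grey matt disc of sintered steel, 39 mm in diameter, 9 mm thick, lying flat. Origin: centre of the underside, z up. Interchangeable with stone_b.
- stone_b: porous stone: flat dark grey matt disc of sintered steel, 39 mm in diameter, 9 mm thick, lying flat. Origin: centre of the underside, z up. Interchangeable with stone_a.
- stone_large: larger porous stone of the other cell, not used here: flat dark grey matt disc of sintered steel, 54 mm in diameter, 10 mm thick, lying flat. Origin: centre of the underside, z up.
- clay_specimen: trimmed stiff clay specimen: brown upright cylinder 39 mm in diameter, 78.5 mm tall, about 0.19 kg. Origin: centre of the underside, z along its axis, up.
- top_cap: top cap: black round cap 26 mm tall, 39 mm in diameter with a slightly wider lip (41 mm) in its top 3 mm, standing with its socket upward; the socket is a round hole in the middle of its top face, 20 mm wide (22 mm at the flared mouth) and 12 mm deep. Flat underside. Origin: centre of the underside, z up.
- load_button: load button: bright steel, 34 mm tall, standing on its spigot: a spigot 16 mm in diameter and 11 mm long below, and above it a round head 27 mm in diameter with a domed top, its straight side from 12 to 26 mm above the origin. Origin: centre of the spigot's end face (underside), z up. Fully home in the cap's socket, its head rests on the cap's top face (origin 15 mm above the cap's origin), so fingertips that reach below the head would press on the cap.
- brass_weight: bystander: 200 g brass weight, 29 mm in diameter, 50 mm tall, standing upright. Origin: centre of the underside.
Things that resemble listed ones, but are neither listed nor needed, are in the scene too. Leave any turquoise look-alike of the stone_a alone. Leave any purple look-alike of the top_cap alone.

How it is judged:
At the end, for the whole second after the job is handed in: On the 39 mm pedestal, from below: a 39 mm stone, the clay, the other 39 mm stone, the top cap: each flat on the one below (4 mm, 0.08 rad) and within 8 mm of the pedestal's axis; the load button upright in the cap's socket, within 2.5 mm of its seat. All released and at rest (((z of stone_a in the frame of cell_base_small between 0.039 and 0.047 m and horizontal distance between each of stone_a, stone_b and cell_base_small below 0.008 m and angle between each of stone_a, stone_b's own z axis and vertical below 0.08 rad and z of stone_b in the frame of cell_base_small between 0.1265 and 0.1345 m) or (z of stone_b in the frame of cell_base_small between 0.039 and 0.047 m and horizontal distance between each of stone_b, stone_a and cell_base_small below 0.008 m and angle between each of stone_b, stone_a's own z axis and vertical below 0.08 rad and z of stone_a in the frame of cell_base_small between 0.1265 and 0.1345 m)) and z of clay_specimen in the frame of cell_base_small between 0.048 and 0.056 m and horizontal distance between each of clay_specimen, top_cap and cell_base_small below 0.008 m and angle between each of clay_specimen, top_cap, load_button's own z axis and vertical below 0.08 rad and z of top_cap in the frame of cell_base_small between 0.1355 and 0.1435 m and z of load_button in the frame of top_cap between 0.012 and 0.0175 m and horizontal distance between load_button and top_cap below 0.004 m and linear speed of each of stone_a, stone_b, clay_specimen, top_cap, load_button below 0.03 m/s); the robot touches nothing.
It fails at once if the clay specimen is tipped over (more than 0.5 rad) (angle between clay_specimen's own z axis and vertical above 0.5 rad).
It fails at once if the larger porous stone is moved more than 30 mm (distance of stone_large from where it was at the start of the episode above 0.03 m).
It also fails if it takes over 136 s, if anything falls off the work surface, if the arm or the gripper's body presses on something with over 40 N, if the wrist force passes 120 N, or if a joint passes its speed limit or range.

## Robot

A 6-joint arm with a two-finger parallel gripper is mounted at the origin on a cart in front of the work surface, level with it; the furniture and walls round the work are solid. World frame = base frame: x ahead of the robot, y to its left, z up, the work surface at z = 0. Lengths are in m, angles in rad, forces in N, time in s.
With the tool pointing down it reaches from about 0.325 to 0.775 m from the base axis. Payload 5.5 kg.
Tool frame: the origin (TCP) lies at the very end of the fingers, on their centre line; the grasp point (between the pads) lies 19 mm behind it; z points along the fingers, y is the direction in which the jaws open and shut (so a half turn about z gives the same grasp; the last joint's range is limited). The gripper opens to 85 mm and grips with 20 to 120 N. Pads are 22 mm wide; open, the fingers measure 114 mm over their backs; the gripper's body (76 mm by 85 mm) begins 54 mm behind the grasp point. The pads swing forward as they close: fully open they stand 13 mm farther back than shut.
Start: joints at [-1.406, 0.091, 1.231, -0, 1.82, -0.057], TCP at [0.132, -0.585, 0.231] pointing down, gripper open.
Joint ranges: [-2.87, 2.87], [-0.86, 2.18], [0.17, 2.46], [-1.51, 4.65], [0.06, 2.69], [-2.65, 2.65]. Speed limits (rad/s): [2.57, 2.57, 3.01, 3.14, 3.14, 3.14].

## Interface

Orientations are given as [roll, pitch, yaw] about the fixed x, y, z axes, in that order (R = Rz(yaw) Ry(pitch) Rx(roll)).
In Python, from bench import readout, cams, order gives the robot as it stands. The module is installed in compiled form; this text tells all that it offers.
- The arm moves only by the tool apply_moves, never from a script. Its argument "commands" is a list that holds one entry, the list of rows, each a list of 6 numbers: the shift along the world's x, y, z in cm, then the turn, a rotation vector about the world's x, y, z in degrees. A call has 1 to 10 rows; each row is the pose to reach, as a shift and turn from the pose commanded when the call began; what a row does not reach only later rows make up. A row lasts 1/8 s, in which the tool goes at most 62.5 mm and 10.7 degrees, less where a joint would pass 70% of its speed; a pose out of reach is approached as far as the arm can. A call with a gripper value outside its range is refused whole. "jaw" is the closure, from 0 (fully open) to 1 (shut), set as the call begins (left out, the last holds). The fingers move at their own pace and stop on an object; "grip_force" is the grip in N (left out, the last holds). Time passes only in rows, so rows that repeat a pose let the fingers close. It gives the time, the measured TCP pose, the force and the opening at its end, in the units of the state.
- readout.observe(): the state, without advancing time (a new reading comes with each control period).
- cams.grab_frame(name): name is "side" or "top"; returns a dict with "img" (420x560x3 uint8, red, green, blue), "fx", "fy", "cx", "cy" (pixels), "R" (3x3) and "t" (3): a world point X has camera coordinates R X + t. Camera axes: x right, y down, z forward; pixel columns grow to the right and rows downward; lengths in m; the calibration is good to about 2 mm. A picture is of the moment at which its call begins. There is no depth.
- order.sign_off(): hands the job in, once; it reports no verdict.
The state is a dict: "clock": time; "joint_pos": joint angles; "qd": joint speeds; "tau": joint torques, N m; "tool_pos": TCP position; "tcp_rot": TCP orientation; "ft_force": force on the tool from outside, world axes, zero at the start; "wrist_torque": the same for the moment, N m; "grip_width": opening from 0.0 (shut) to 1.0 (fully open).
Only numpy, scipy, OpenCV 4.12 (cv2) and the standard library are available. Lean on these libraries where they do the work, as an engineer would, in place of code of your own. Each camera call takes 0.05 s, during which the arm holds its last target. There are 200 camera calls.

## Working session

There is one attempt and no reset: what is moved stays moved. The work goes in short steps, Python scripts to look and compute and a tool call to move; the robot and the scene stay as the last step left them, time stands still between calls to the robot, and variables do not carry over. Pictures are saved under pics/ and viewed, about 12 in all and at most 16, crops included, and the job is handed in when it is done.

Besides the shell and the picture viewer there is one more tool, called as a command line: name --argument value ..., lists and objects as JSON in quotes. apply_moves: Moves the arm, as the interface text tells. Its arguments: {"type":"object","properties":{"commands":{"type":"array","items":{"type":"array","items":{"type":"array","items":{"type":"number"}}}},"jaw":{"type":"number"},"grip_force":{"type":"number"}},"required":["commands"]}

```bash
mkdir -p pics
python3 - <<'E'
from bench import readout,cams
import cv2,numpy as np
print(readout.observe())
for n in("top","side"):
    f=cams.grab_frame(n); cv2.imwrite(f"pics/{n}0.png",f["img"][:,:,::-1])
    R,t=np.array(f["R"]),np.array(f["t"]); print(n,f["fx"],f["fy"],f["cx"],f["cy"],R.round(3).tolist(),(-R.T@t).round(3))
E
```

```text
{'clock': 0.0, 'joint_pos': array([-1.40571420e+00,  9.18495415e-02,  1.23188648e+00,  1.25031479e-05,
        1.81980807e+00, -5.67326574e-02]), 'qd': array([ 0.00094069, -0.00074502, -0.00104289, -0.00060058,  0.00196239,
       -0.00173201]), 'tau': array([ 6.53033258e-04, -4.58731914e+01, -4.18023634e+01, -4.11402777e-05,
        1.16203265e-02, -1.68942739e-05]), 'tool_pos': array([ 0.13193626, -0.58502088,  0.23015612]), 'tcp_rot': array([-3.13964504e+00, -1.22755051e-04,  2.21817734e-01]), 'ft_force': array([-0.66139401,  0.56581204,  0.42579793]), 'wrist_torque': array([ 0.02665973,  0.00055545, -0.01430849]), 'grip_width': 1.0001050472056106}
top 396.1450130733531 396.1450130733531 281.48321878274373 208.241698222963 [[-0.18, -0.984, -0.005], [-0.956, 0.176, -0.237], [0.234, -0.038, -0.972]] [0.343 0.07  0.88 ]
side 536.6403683321356 536.6403683321356 286.2543563353689 201.37807625796395 [[-0.961, -0.277, -0.007], [-0.181, 0.646, -0.742], [0.21, -0.711, -0.671]] [0.316 0.771 0.743]
```

View pics/top0.png

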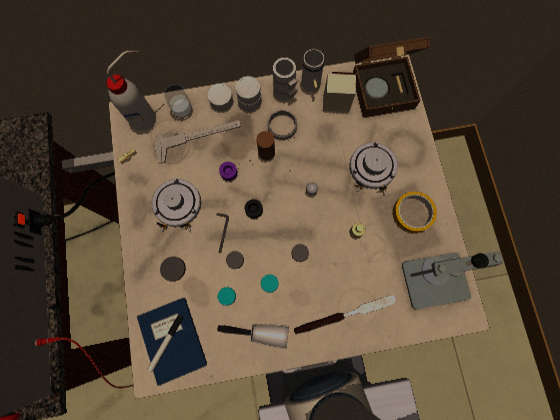

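View pics/side0.png

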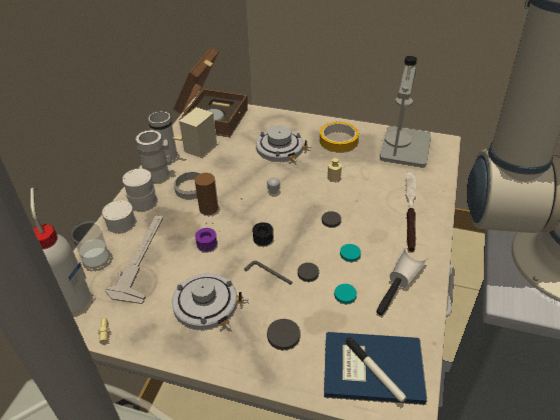

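The top view shows these candidates:

| Item | Candidates (pixel) |
|---|---|
| Bases | (176,202), (374,165) |
| Dark discs | (234,260), (300,253), (172,268, bigger) |
| Turquoise discs (leave alone) | (227,296), (269,284) |
| Cap | black (254,208), purple (228,171, leave alone) |
| Button | (312,188) |
| Brass weight | (358,230) |
| Clay | (266,146) |

The next step is a close crop with projection helpers.

```bash
cat > h.py <<'E'
from bench import readout,cams
import cv2,numpy as np
def grab(n):
    f=cams.grab_frame(n); f["R"]=np.array(f["R"]);f["t"]=np.array(f["t"]);return f
def ray(f,u,v,z):
    d=f["R"].T@np.array([(u-f["cx"])/f["fx"],(v-f["cy"])/f["fy"],1]); c=-f["R"].T@f["t"]
    return c+d*(z-c[2])/d[2]
def proj(f,X):
    p=f["R"]@np.asarray(X,float)+f["t"]; return np.array([f["fx"]*p[0]/p[2]+f["cx"],f["fy"]*p[1]/p[2]+f["cy"]])
def circ(f,im,c,r,s,o,col=(0,255,0)):
    P=[(proj(f,[c[0]+r*np.cos(a),c[1]+r*np.sin(a),c[2]])-o)*s for a in np.linspace(0,6.28,60)]
    cv2.polylines(im,[np.round(P).astype(int)],True,col,1)
def crop(f,u0,v0,w,h,s):
    im=np.ascontiguousarray(f["img"][v0:v0+h,u0:u0+w,::-1]); return cv2.resize(im,None,fx=s,fy=s,interpolation=cv2.INTER_CUBIC)
E
python3 - <<'E'
from h import *
f=grab("top");g=grab("side")
a=crop(f,145,120,265,190,3); cv2.imwrite("pics/c1.png",a)
for n,u,v,z in[("baseL",176,200,.043),("baseR",375,161,.043),("s1",234,260,.009),("s2",300,253,.009),("big",172,268,.01),("cap",254,208,.026),("btn",312,188,.03),("brass",358,229,.05),("clay",265,139,.0785),("purp",228,171,.026)]: print(n,ray(f,u,v,z).round(3))
for n,u,v,z in[("baseL",204,291,.043),("baseR",280,134,.043),("s1",308,271,.009),("s2",331,218,.009),("cap",263,230,.026),("btn",274,184,.03),("clay",206,180,.0785)]: print(n,ray(g,u,v,z).round(3))
E
```

```text
baseL [0.605 0.261 0.043]
baseR [ 0.614 -0.188  0.043]
s1 [0.457 0.16  0.009]
s2 [0.446 0.014 0.009]
big [0.464 0.295 0.01 ]
cap [0.56  0.097 0.026]
btn [ 0.581 -0.038  0.03 ]
brass [ 0.469 -0.114  0.05 ]
clay [0.695 0.046 0.079]
purp [0.656 0.141 0.026]
baseL [0.605 0.275 0.043]
baseR [ 0.612 -0.187  0.043]
s1 [0.458 0.159 0.009]
s2 [0.448 0.015 0.009]
cap [0.561 0.098 0.026]
btn [ 0.579 -0.031  0.03 ]
clay [0.691 0.048 0.079]
```

View pics/c1.png

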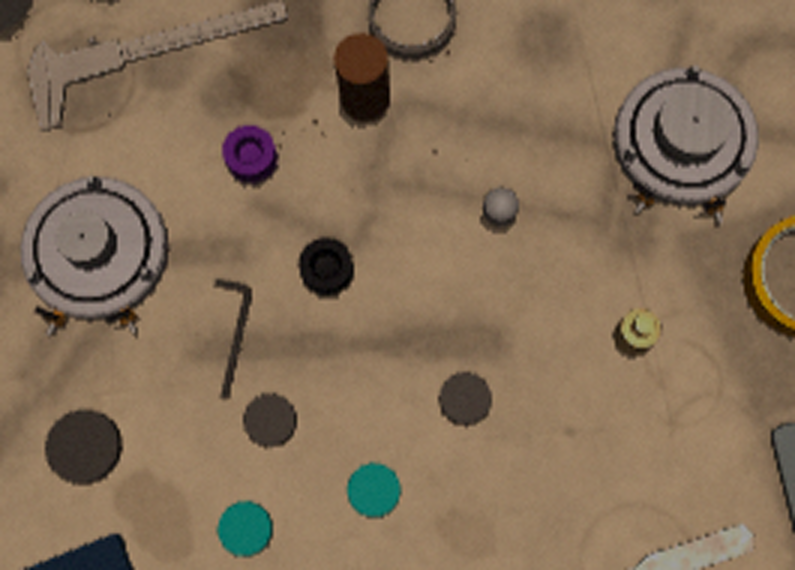

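The left base (176,202) has the narrow pedestal, so it is the one to build on. The small dark stones are at (235,260) and (300,253). The black cap is at (254,209), the button at (312,188) and the clay top at (265,140). I'll refine these with an overlay.

Run:
```python
from h import *
f=grab("top");g=grab("side")
C={"base":[(.605,.268,.043),.0195],"bp":[(.605,.268,.015),.055],"s1":[(.4575,.159,.009),.0195],"s2":[(.447,.0145,.009),.0195],"cap":[(.5605,.0975,.026),.0205],"btn":[(.580,-.035,.022),.0135],"clay":[(.693,.047,.0785),.0195],"clayb":[(.693,.047,0),.0195]}
s=5;tiles=[]
for k in(("base","s1","s2"),("cap","btn","clay")):
  for F in(f,g):
    row=[]
    for n in k:
      o=np.round(proj(F,C[n][0])).astype(int)-(26,28)
      im=crop(F,o[0],o[1],52,56 if 0 else 56,s)
      for m,(c,r) in C.items(): circ(F,im,c,r,s,o-0.0+0.0,(0,255,0))
      row.append(im)
    tiles.append(np.hstack(row))
big=np.vstack([np.hstack(tiles[:2]),np.hstack(tiles[2:])]); print(big.shape)
cv2.imwrite("pics/ov.png",cv2.resize(big,(800,int(800*big.shape[0]/big.shape[1])),interpolation=cv2.INTER_AREA))
# dial stand top: search along vertical above base
for X in [(.38,-.3,z) for z in(0,.1,.2,.25)]: print(X,proj(f,X).round(),proj(g,X).round())
print(ray(f,437,285,0).round(3),ray(f,283,124,0).round(3))
```

```text
(560, 1560, 3)
(0.38, -0.3, 0) [445. 257.] [388. 138.]
(0.38, -0.3, 0.1) [465. 251.] [393. 101.]
(0.38, -0.3, 0.2) [491. 244.] [399.  60.]
(0.38, -0.3, 0.25) [507. 239.] [402.  38.]
[ 0.324 -0.266  0.   ] [ 0.76  -0.005  0.   ]
```

View pics/ov.png

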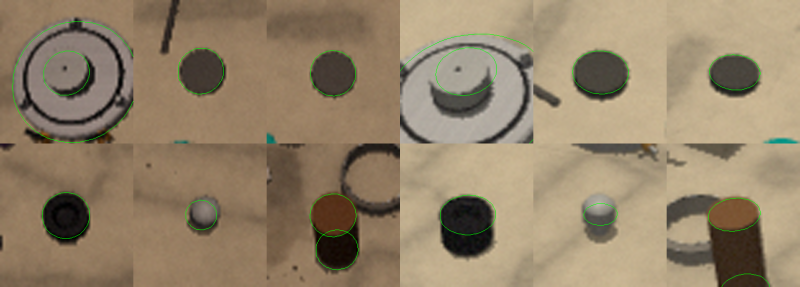

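Stones, cap, clay and button match the overlay. The base circle is off by a few mm, so I'll refine the base.

Run:
```python
from h import *
f=grab("top");g=grab("side"); c0=(.605,.268,.043)
from scipy.optimize import least_squares
pf=proj(f,c0)+(-.6,-1.5); oo=proj(g,c0); pg=oo+(-3.4,-1.1)
print(pf,pg,ray(f,*pf,.043),ray(g,*pg,.043))
out=[]
for F in(f,g):
    o=np.round(proj(F,c0)).astype(int)-(38,34); im=crop(F,o[0],o[1],76,76,5)
    for c,col in(((.604,.265),(0,255,0)),((.606,.261),(0,0,255))):
        circ(F,im,(*c,.043),.0195,5,o,col); circ(F,im,(*c,.015),.055,5,o,col)
    out.append(im)
cv2.imwrite("pics/base.png",np.hstack(out))
```

```text
[172.26042552 198.90544414] [202.34848814 286.58560087] [0.60861986 0.26890056 0.043     ] [0.61131895 0.26738522 0.043     ]
```

View pics/base.png

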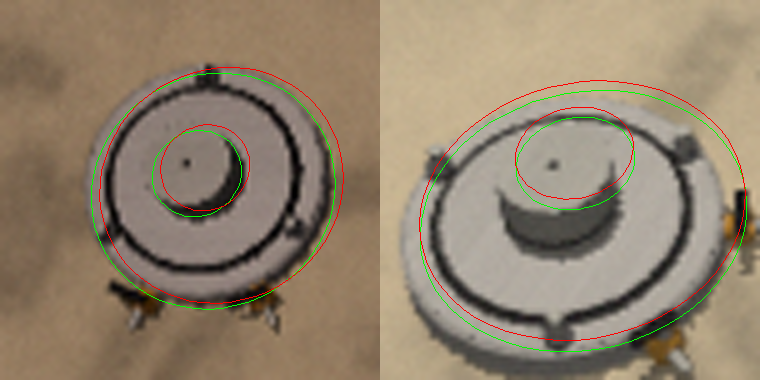

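apply_moves --commands '[[[0,0,5,0,0,0],[1,0,10,0,0,0],[6,2,12,0,0,-4],[12,4.5,12,0,0,-8],[18,7,12,0,0,-12.7],[24,10,12,0,0,-12.7],[30,13,12,0,0,-12.7],[32,19,12,0,0,-12.7],[32,25,12,0,0,-12.7],[32,31,12,0,0,-12.7]]]' --jaw 0.35 --grip_force 40

```text
clock: 1.65
tool_pos: [0.4524, -0.2786, 0.3507]
tcp_rot: [-3.141, 0.0, 0.001]
ft_force: [-0.2, 0.6, 1.3]
grip_width: 0.647
```

apply_moves --commands '[[[0,6,0,0,0,0],[0,12,0,0,0,0],[0,18,-3,0,0,0],[0,24,-8,0,0,0],[-0.5,29,-13,0,0,0],[-0.5,29,-19,0,0,0],[-0.5,29,-25,0,0,0],[-0.5,29,-30,0,0,0],[-0.5,29,-30,0,0,0],[-0.5,29,-30,0,0,0]]]'

```text
clock: 2.9
tool_pos: [0.448, 0.0091, 0.0536]
tcp_rot: [3.141, -0.002, -0.0]
ft_force: [0.5, 0.2, 0.2]
grip_width: 0.653
```

Run:
```python
from h import *
out=[]
for n in("top","side"):
    F=grab(n); o=np.round(proj(F,(.447,.0145,.03))).astype(int)-(40,45); im=crop(F,o[0],o[1],80,90,5); circ(F,im,(.447,.0145,.009),.0195,5,o); out.append(im)
cv2.imwrite("pics/g1.png",np.hstack(out))
print(readout.observe()["tool_pos"])
```

```text
[0.44925688 0.00898634 0.05521444]
```

View pics/g1.png

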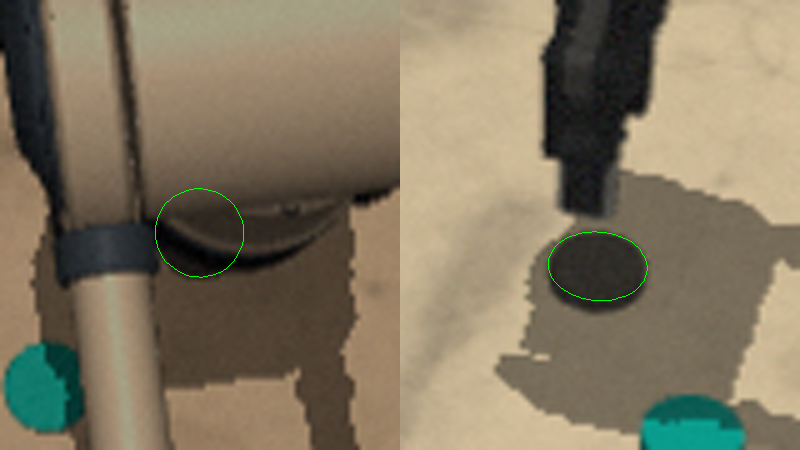

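The side view shows the finger tip over the stone (tip at (588,215)), and the TCP is 5 mm short in y. I'll correct that and descend.

apply_moves --commands '[[[-0.2,0.55,-1,0,0,0],[-0.2,0.55,-3,0,0,0],[-0.2,0.55,-4.5,0,0,0],[-0.2,0.55,-5.1,0,0,0],[-0.2,0.55,-5.1,0,0,0],[-0.2,0.55,-5.1,0,0,0]]]'

```text
clock: 3.75
tool_pos: [0.4455, 0.0147, 0.001]
tcp_rot: [3.142, -0.001, 0.0]
ft_force: [0.3, 0.8, 0.3]
grip_width: 0.649
```

apply_moves --commands '[[[0,0,0.1,0,0,0],[0,0,0.1,0,0,0],[0,0,0.1,0,0,0],[0,0,0.1,0,0,0],[0,0,0.1,0,0,0],[0,0,0.1,0,0,0]]]' --jaw 1 --grip_force 40

```text
clock: 4.5
tool_pos: [0.4456, 0.0147, 0.0023]
tcp_rot: [3.141, -0.002, 0.0]
ft_force: [-0.9, 0.3, 4.9]
grip_width: 0.428
```

apply_moves --commands '[[[0,0,1,0,0,0],[0,0,4,0,0,0],[0,0,9,0,0,0],[0,0,14,0,0,0],[0,0,14,0,0,0],[0,0,14,0,0,0]]]'

```text
clock: 5.25
tool_pos: [0.4447, 0.0148, 0.1408]
tcp_rot: [-3.142, 0.001, 0.0]
ft_force: [-0.4, -1.0, -0.6]
grip_width: 0.424
```

Run:
```python
from h import *
F=grab("side"); p=readout.observe()["tool_pos"]; print(p)
o=np.round(proj(F,p)).astype(int)-(50,50); im=crop(F,o[0],o[1],100,100,6)
for z,c in((0,(0,0,255)),): circ(F,im,p+(0,0,z),.0195,6,o,c)
cv2.imwrite("pics/g2.png",im)
```

```text
[0.4442556  0.01481092 0.1398832 ]
```

View pics/g2.png

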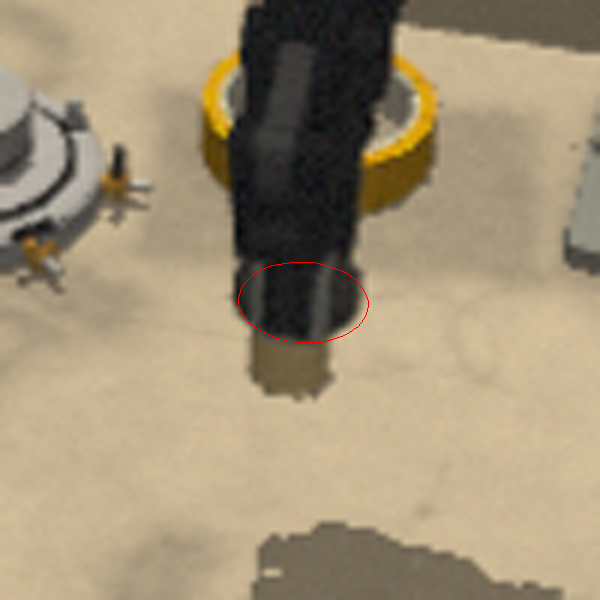

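The stone is held level at image (298,298) and matches the predicted circle to within about 1 mm. I'll carry it above the pedestal.

apply_moves --commands '[[[3,4.5,0,0,0,0],[6,9,0,0,0,0],[9,13.5,0,0,0,0],[12,18,0,0,0,0],[15,22.5,0,0,0,0],[16.4,25.3,-2,0,0,0],[16.4,25.3,-6,0,0,0],[16.4,25.3,-7,0,0,0],[16.4,25.3,-7,0,0,0],[16.4,25.3,-7,0,0,0]]]'

```text
clock: 6.55
tool_pos: [0.6097, 0.2676, 0.0733]
tcp_rot: [-3.141, -0.003, -0.0]
ft_force: [0.3, -0.3, 0.5]
grip_width: 0.43
```

Run:
```python
from h import *
p=readout.observe()["tool_pos"]; print(p); out=[]
for n in("top","side"):
    F=grab(n);o=np.round(proj(F,(.61,.268,.043))).astype(int)-(40,50); im=crop(F,o[0],o[1],80,100,5)
    circ(F,im,p,.0195,5,o,(0,0,255)); circ(F,im,(.61,.268,.043),.0195,5,o);circ(F,im,(.61,.268,.015),.055,5,o)
    out.append(im)
cv2.imwrite("pics/g3.png",np.hstack(out))
```

```text
[0.60967179 0.26763446 0.07334437]
```

View pics/g3.png

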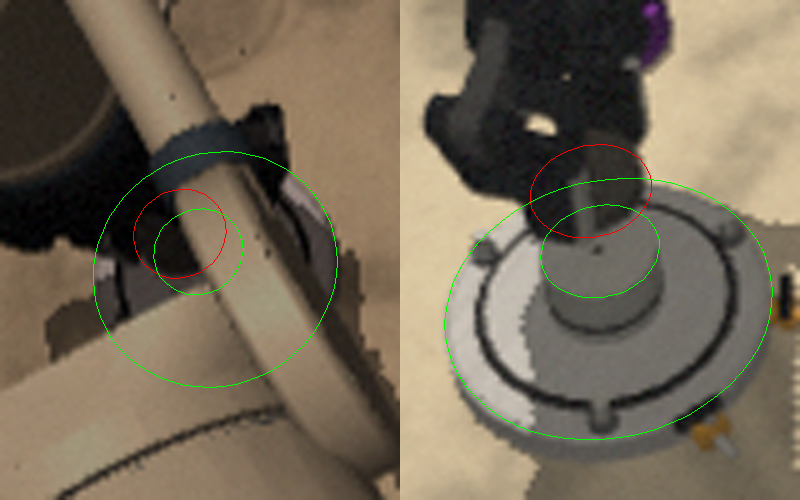

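The base outline matches (0.610, 0.268) in the side view, and the stone hangs just above the pedestal. I'll lower it.

apply_moves --commands '[[[0.05,0.05,-1.5,0,0,0],[0.05,0.05,-2.3,0,0,0],[0.05,0.05,-2.5,0,0,0],[0.05,0.05,-2.6,0,0,0],[0.05,0.05,-2.7,0,0,0],[0.05,0.05,-2.7,0,0,0]]]'

```text
clock: 7.4
tool_pos: [0.6096, 0.2683, 0.0453]
tcp_rot: [-3.141, -0.001, 0.0]
ft_force: [-3.3, -1.3, 5.7]
grip_width: 0.427
```

apply_moves --commands '[[[0,0,0,0,0,0],[0,0,0,0,0,0],[0,0,0,0,0,0],[0,0,0,0,0,0],[0,0,3,0,0,0],[0,0,8,0,0,0],[0,0,13,0,0,0],[0,-5,16,0,0,0],[0,-10,16,0,0,0],[0,-16,16,0,0,0]]]' --jaw 0.35

```text
clock: 8.65
tool_pos: [0.6095, 0.1074, 0.2051]
tcp_rot: [-3.141, -0.002, 0.002]
ft_force: [1.2, -0.4, -0.1]
grip_width: 0.649
```

apply_moves --commands '[[[4,-3,0,0,0,0],[8.3,-6,0,0,0,0],[8.3,-6,-4,0,0,0],[8.3,-6,-8,0,0,0],[8.3,-6,-9,0,0,0],[8.3,-6,-9,0,0,0],[8.3,-6,-9,0,0,0]]]'

```text
clock: 9.52
tool_pos: [0.6934, 0.0485, 0.1173]
tcp_rot: [-3.142, -0.004, 0.0]
ft_force: [-1.1, 0.9, -0.4]
grip_width: 0.647
```

Run:
```python
from h import *
p=readout.observe()["tool_pos"]; print(p); out=[]
for n,c,r in(("top",(.61,.268,.052),.0195),("side",(.61,.268,.052),.0195),("side",(.693,.047,.0785),.0195)):
    F=grab(n);o=np.round(proj(F,c)).astype(int)-(26,45); im=crop(F,o[0],o[1],52,90,5)
    circ(F,im,c,r,5,o); circ(F,im,p,.0195,5,o,(0,0,255))
    out.append(im)
cv2.imwrite("pics/g4.png",np.hstack(out))
```

```text
[0.69342072 0.04847135 0.11727397]
```

View pics/g4.png

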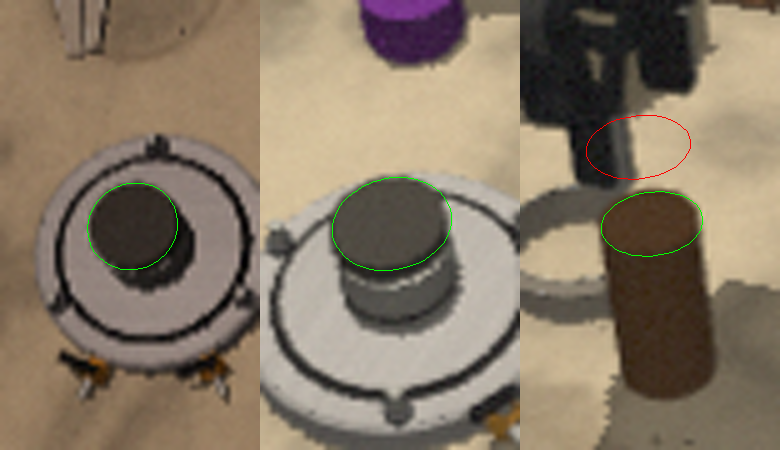

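The stone is flat and centred on the pedestal in both views: the stone edge and the green circle coincide at (133,226) and (391,223). The clay is where predicted. I'll descend to it and grip.

apply_moves --commands '[[[0,-0.1,-2,0,0,0],[0,-0.1,-5,0,0,0],[0,-0.1,-7.5,0,0,0],[0,-0.1,-8.7,0,0,0],[0,-0.1,-8.7,0,0,0]]]'

```text
clock: 10.3
tool_pos: [0.6916, 0.0472, 0.0255]
tcp_rot: [3.142, 0.003, 0.0]
ft_force: [-0.5, 0.5, 2.0]
grip_width: 0.649
```

apply_moves --commands '[[[0,0,0,0,0,0],[0,0,0,0,0,0],[0,0,0,0,0,0],[0,0,0,0,0,0],[0,0,0,0,0,0],[0,0,0.5,0,0,0],[0,0,0.5,0,0,0]]]' --jaw 1 --grip_force 40

```text
clock: 11.18
tool_pos: [0.6921, 0.0473, 0.0318]
tcp_rot: [-3.142, 0.001, 0.0]
ft_force: [0.7, 0.2, -2.0]
grip_width: 0.45
```

apply_moves --commands '[[[0,0,3,0,0,0],[0,0,7,0,0,0],[0,1,10,0,0,0],[-1,4,11,0,0,0],[-2.5,8,11,0,0,0],[-4,12,11,0,0,0],[-6,16,11,0,0,0],[-7.5,20,11,0,0,0],[-8.2,22.1,10,0,0,0],[-8.2,22.1,8,0,0,0]]]'

```text
clock: 12.42
tool_pos: [0.6103, 0.2695, 0.1117]
tcp_rot: [-3.141, -0.001, 0.002]
ft_force: [-0.7, -1.2, -2.0]
grip_width: 0.455
```

apply_moves --commands '[[[0,0,0,0,0,0],[0,0,-1,0,0,0],[0,0,-1.5,0,0,0],[0,0,-1.5,0,0,0],[0,0,-1.5,0,0,0]]]'

```text
clock: 13.05
tool_pos: [0.6107, 0.2681, 0.0978]
tcp_rot: [-3.141, -0.001, -0.0]
ft_force: [0.1, 0.3, -2.2]
grip_width: 0.451
```

Run:
```python
from h import *
s=readout.observe();p=s["tool_pos"]; print(p); out=[]
for n in("top","side"):
    F=grab(n);o=np.round(proj(F,(.61,.268,.09))).astype(int)-(36,50); im=crop(F,o[0],o[1],72,100,5)
    circ(F,im,(.61,.268,.052),.0195,5,o); circ(F,im,p+(0,0,-.0268),.0195,5,o,(0,0,255)); out.append(im)
cv2.imwrite("pics/g5.png",np.hstack(out))
```

```text
[0.61074782 0.26812714 0.09777595]
```

View pics/g5.png

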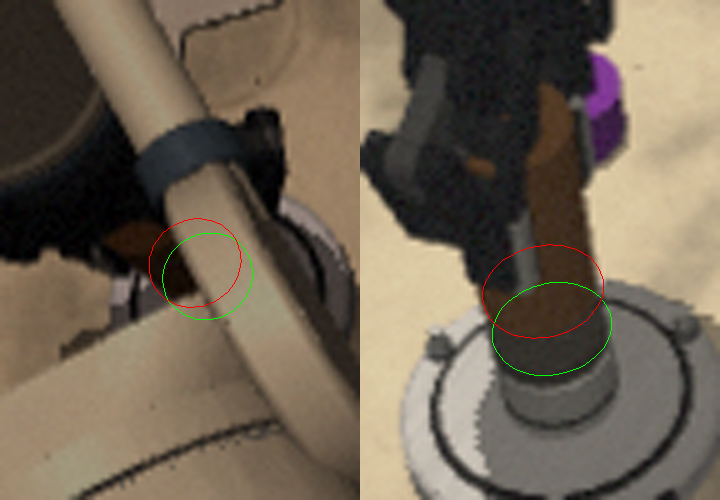

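The clay hangs upright, and its bottom edge at (540,338) matches the expected circle. I'll lower it to contact.

apply_moves --commands '[[[-0.1,0,-1,0,0,0],[-0.1,0,-1.6,0,0,0],[-0.1,0,-1.75,0,0,0],[-0.1,0,-1.85,0,0,0],[-0.1,0,-1.85,0,0,0],[-0.1,0,-1.85,0,0,0]]]'

```text
clock: 13.9
tool_pos: [0.6095, 0.2683, 0.0806]
tcp_rot: [-3.141, -0.001, 0.0]
ft_force: [-4.6, -1.6, 7.7]
grip_width: 0.449
```

apply_moves --commands '[[[0,0,0.05,0,0,0],[0,0,0.05,0,0,0],[0,0,0.05,0,0,0],[0,0,0.05,0,0,0],[0,0,0.05,0,0,0],[0,0,2,0,0,0],[0,0,5,0,0,0],[0,0,9,0,0,0],[0,0,14,0,0,0],[0,0,14,0,0,0]]]' --jaw 0.35

```text
clock: 15.15
tool_pos: [0.6111, 0.2689, 0.2275]
tcp_rot: [-3.137, -0.012, 0.0]
ft_force: [0.1, 1.0, 0.1]
grip_width: 0.651
```

apply_moves --commands '[[[-4,-3,0,0,0,0],[-8,-6,0,0,0,0],[-12,-9,0,0,0,0],[-15.2,-11,0,0,0,0],[-15.2,-11,-5,0,0,0],[-15.2,-11,-10,0,0,0],[-15.2,-11,-15,0,0,0],[-15.2,-11,-16,0,0,0],[-15.2,-11,-16,0,0,0]]]' --jaw 0.38

```text
clock: 16.27
tool_pos: [0.4577, 0.1583, 0.0597]
tcp_rot: [-3.141, -0.0, 0.0]
ft_force: [-0.3, -0.4, 0.4]
grip_width: 0.619
```

Run:
```python
from h import *
s=readout.observe();p=s["tool_pos"]; print(p); out=[]
F=grab("top")
print("key",ray(F,220,252,0.0).round(3),ray(F,227,214,0).round(3))
for n,c in(("top",(.61,.268,.1305)),("side",(.61,.268,.1305)),("side",(.4575,.159,.009))):
    F=grab(n);o=np.round(proj(F,c)).astype(int)-(26,30); im=crop(F,o[0],o[1],52,90,5)
    circ(F,im,c,.0195,5,o); circ(F,im,(.61,.268,.052),.0195,5,o); circ(F,im,p,.0195,5,o,(0,0,255)); out.append(im)
cv2.imwrite("pics/g6.png",np.hstack(out))
```

```text
[0.45767262 0.15833399 0.05974334]
key [0.481 0.189 0.   ] [ 0.564  0.16  -0.   ]
```

View pics/g6.png

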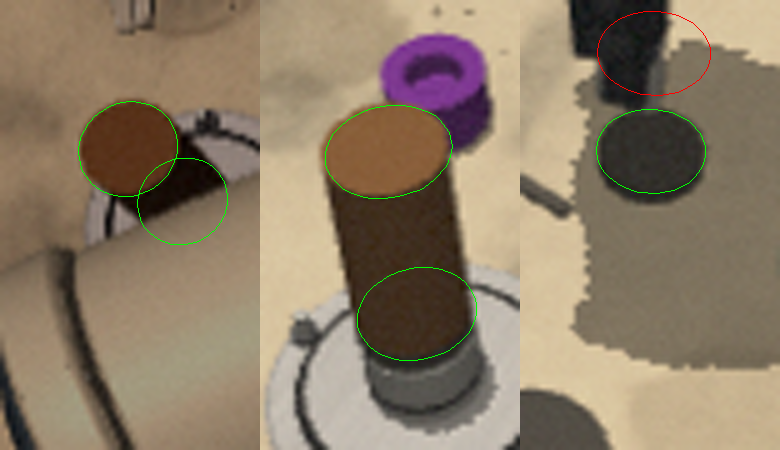

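The clay stands straight on the stone, with its top at (129,149) and (388,152) matching the circles. The gripper is over the second stone at (651,152), clear of the hex key. I'll grip it.

apply_moves --commands '[[[0,0.05,-2,0,0,0],[0,0.05,-4,0,0,0],[0,0.05,-5.3,0,0,0],[0,0.05,-5.6,0,0,0],[0,0.05,-5.6,0,0,0],[0,0.05,-5.6,0,0,0]]]'

```text
clock: 17.23
tool_pos: [0.458, 0.1589, 0.0037]
tcp_rot: [-3.141, -0.001, 0.0]
ft_force: [-0.2, -0.3, -0.2]
grip_width: 0.618
```

apply_moves --commands '[[[0,0,0,0,0,0],[0,0,0,0,0,0],[0,0,0,0,0,0],[0,0,0,0,0,0],[0,0,0,0,0,0],[0,0,0,0,0,0]]]' --jaw 1 --grip_force 40

```text
clock: 17.98
tool_pos: [0.458, 0.1589, 0.0039]
tcp_rot: [-3.141, -0.002, 0.0]
ft_force: [-1.3, 0.5, 6.0]
grip_width: 0.422
```

apply_moves --commands '[[[0,0,2,0,0,0],[0,0,6,0,0,0],[0,0,11,0,0,0],[0,0,17,0,0,0],[0,0,20,0,0,0],[4,3,20,0,0,0],[8,6,20,0,0,0],[12,9,20,0,0,0],[15.2,10.9,20,0,0,0],[15.2,10.9,20,0,0,0]]]'

```text
clock: 19.23
tool_pos: [0.6103, 0.2687, 0.1991]
tcp_rot: [3.14, 0.004, 0.001]
ft_force: [-0.2, -0.3, -0.8]
grip_width: 0.421
```

apply_moves --commands '[[[-0.05,-0.05,-3,0,0,0],[-0.05,-0.05,-4.5,0,0,0],[-0.05,-0.05,-4.5,0,0,0],[-0.05,-0.05,-4.5,0,0,0]]]'

```text
clock: 19.73
tool_pos: [0.609, 0.2672, 0.1592]
tcp_rot: [-3.141, -0.002, 0.0]
ft_force: [1.2, 0.3, -0.4]
grip_width: 0.424
```

Run:
```python
from h import *
s=readout.observe();p=s["tool_pos"]; print(p,s["ft_force"])
F=grab("side");o=np.round(proj(F,(.61,.268,.1305))).astype(int)-(40,50); im=crop(F,o[0],o[1],80,90,6)
circ(F,im,(.61,.268,.1305),.0195,6,o); circ(F,im,p+(0,0,-.004),.0195,6,o,(0,0,255)); cv2.imwrite("pics/g7.png",im)
```

```text
[0.60903485 0.26719326 0.1592324 ] [ 1.15309784  0.3155629  -0.40838284]
```

View pics/g7.png

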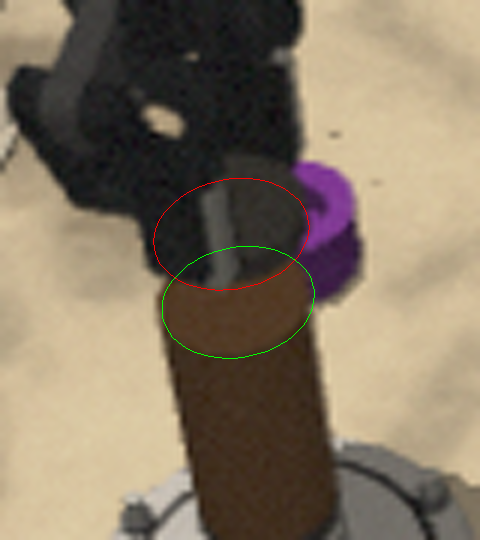

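The stone hangs level over the clay at (235,230). I'll lower it gently.

apply_moves --commands '[[[0.08,0.08,-1,0,0,0],[0.08,0.08,-1.8,0,0,0],[0.08,0.08,-2.15,0,0,0],[0.08,0.08,-2.3,0,0,0],[0.08,0.08,-2.3,0,0,0],[0.08,0.08,-2.3,0,0,0]]]'

```text
clock: 20.52
tool_pos: [0.6098, 0.2681, 0.135]
tcp_rot: [-3.141, -0.0, 0.0]
ft_force: [0.5, 0.2, -0.1]
grip_width: 0.42
```

apply_moves --commands '[[[0,0,-0.05,0,0,0],[0,0,-0.1,0,0,0],[0,0,-0.1,0,0,0],[0,0,-0.1,0,0,0]]]'

```text
clock: 21.02
tool_pos: [0.6099, 0.2681, 0.1345]
tcp_rot: [-3.141, -0.001, 0.0]
ft_force: [-0.6, -0.9, 2.6]
grip_width: 0.42
```

apply_moves --commands '[[[0,0,0,0,0,0],[0,0,0,0,0,0],[0,0,0,0,0,0],[0,0,0,0,0,0],[0,0,0,0,0,0],[0,0,2,0,0,0],[0,0,6,0,0,0],[0,-2,9,0,0,0],[-2,-7,9,0,0,0],[-5,-12,9,0,0,0]]]' --jaw 0.35

```text
clock: 22.28
tool_pos: [0.5598, 0.147, 0.2259]
tcp_rot: [-3.141, -0.003, 0.001]
ft_force: [-0.1, -1.1, 0.2]
grip_width: 0.65
```

apply_moves --commands '[[[0,-5,0,0,0,0],[0,-5,-5,0,0,0],[0,-5,-10,0,0,0],[0,-5,-15,0,0,0],[0,-5,-16,0,0,0],[0,-5,-16,0,0,0]]]'

```text
clock: 23.02
tool_pos: [0.5604, 0.0982, 0.0654]
tcp_rot: [-3.141, -0.001, 0.0]
ft_force: [0.4, -0.5, 0.6]
grip_width: 0.646
```

Run:
```python
from h import *
s=readout.observe();p=s["tool_pos"]; print(p); out=[]
for n,c,r in(("top",(.61,.268,.1395),.0195),("side",(.61,.268,.1395),.0195),("side",(.5605,.0975,.026),.0205)):
    F=grab(n);o=np.round(proj(F,c)).astype(int)-(26,45); im=crop(F,o[0],o[1],52,90,5)
    circ(F,im,c,r,5,o); circ(F,im,(.61,.268,.052),.0195,5,o); circ(F,im,p,.0205,5,o,(0,0,255)); out.append(im)
cv2.imwrite("pics/g8.png",np.hstack(out))
```

```text
[0.56036597 0.09817133 0.0654367 ]
```

View pics/g8.png

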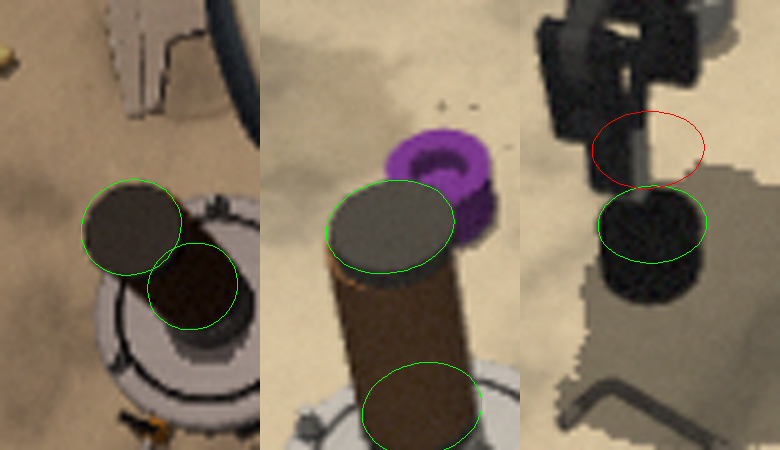

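The second stone sits flat and centred, with its top at (131,228) and (390,227) on the circles. The cap is below the gripper at (651,224). I'll grip the cap.

apply_moves --commands '[[[0,-0.05,-2,0,0,0],[0,-0.05,-4,0,0,0],[0,-0.05,-5.5,0,0,0],[0,-0.05,-5.8,0,0,0],[0,-0.05,-5.8,0,0,0],[0,-0.05,-5.8,0,0,0]]]'

```text
clock: 23.92
tool_pos: [0.5603, 0.0976, 0.0066]
tcp_rot: [-3.141, -0.001, 0.0]
ft_force: [-0.1, 0.1, -0.1]
grip_width: 0.65
```

apply_moves --commands '[[[0,0,0,0,0,0],[0,0,0,0,0,0],[0,0,0,0,0,0],[0,0,0,0,0,0],[0,0,0,0,0,0],[0,0,0,0,0,0]]]' --jaw 1 --grip_force 40

```text
clock: 24.68
tool_pos: [0.5604, 0.0977, 0.0069]
tcp_rot: [-3.141, -0.002, 0.0]
ft_force: [-1.4, 0.2, 6.2]
grip_width: 0.44
```

apply_moves --commands '[[[0,0,2,0,0,0],[0,0,6,0,0,0],[0,0,11,0,0,0],[0,0,17,0,0,0],[0,2,20,0,0,0],[1,6,20,0,0,0],[3,11,20,0,0,0],[5,16,20,0,0,0],[5,17,18,0,0,0],[5,17,16,0,0,0]]]'

```text
clock: 25.92
tool_pos: [0.6093, 0.2677, 0.1645]
tcp_rot: [3.141, 0.001, 0.001]
ft_force: [-0.5, -0.6, -0.5]
grip_width: 0.445
```

apply_moves --commands '[[[0,0,0,0,0,0],[0,0,0,0,0,0]]]'

```text
clock: 26.18
tool_pos: [0.6098, 0.2662, 0.1666]
tcp_rot: [3.142, -0.001, -0.001]
ft_force: [0.6, -1.0, 0.1]
grip_width: 0.444
```

Run:
```python
from h import *
s=readout.observe();p=s["tool_pos"]; print(p,s["ft_force"])
F=grab("side");o=np.round(proj(F,(.61,.268,.15))).astype(int)-(40,50); im=crop(F,o[0],o[1],80,90,6)
circ(F,im,(.61,.268,.1395),.0195,6,o); circ(F,im,p+(0,0,-.0067),.0195,6,o,(0,0,255)); circ(F,im,p+(0,0,.0193),.0205,6,o,(255,0,0)); cv2.imwrite("pics/g9.png",cv2.convertScaleAbs(im,alpha=1.6,beta=20))
```

```text
[0.60975041 0.26619819 0.16661042] [ 0.56662038 -0.99083438  0.07222908]
```

View pics/g9.png

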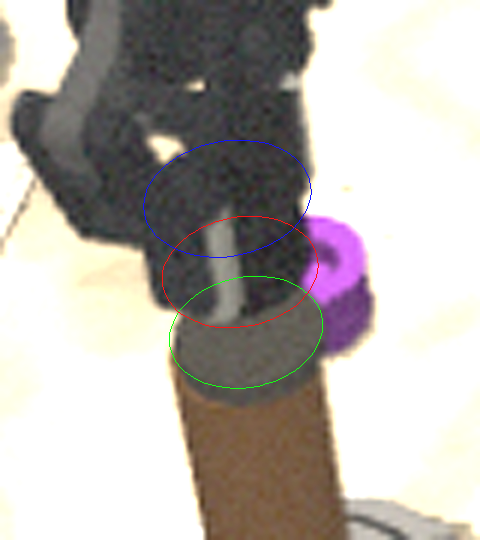

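The cap hangs just above the top stone (bottom edge about (240,325)). It may be a touch tilted in the pads, so I'll lower it until light contact.

apply_moves --commands '[[[0,0.18,-1,0,0,0],[0,0.18,-1.5,0,0,0],[0,0.18,-1.75,0,0,0],[0,0.18,-1.85,0,0,0],[0,0.18,-1.85,0,0,0]]]'

```text
clock: 26.85
tool_pos: [0.6098, 0.2694, 0.1473]
tcp_rot: [-3.142, -0.0, 0.0]
ft_force: [0.0, 0.1, -2.1]
grip_width: 0.446
```

apply_moves --commands '[[[0,-0.1,-0.05,0,0,0],[0,-0.1,-0.1,0,0,0],[0,-0.1,-0.1,0,0,0],[0,-0.1,-0.1,0,0,0]]]' --grip_force 20

```text
clock: 27.35
tool_pos: [0.6099, 0.2684, 0.1466]
tcp_rot: [-3.142, -0.0, 0.0]
ft_force: [0.3, -0.3, 0.6]
grip_width: 0.446
```

apply_moves --commands '[[[0,0,-0.05,0,0,0],[0,0,-0.1,0,0,0],[0,0,-0.1,0,0,0],[0,0,-0.1,0,0,0]]]'

```text
clock: 27.85
tool_pos: [0.6101, 0.2684, 0.1465]
tcp_rot: [-3.141, -0.002, 0.0]
ft_force: [-0.4, -0.3, 5.0]
grip_width: 0.448
```

apply_moves --commands '[[[0,0,0,0,0,0],[0,0,0,0,0,0],[0,0,0,0,0,0],[0,0,0,0,0,0],[0,0,0,0,0,0],[0,0,2,0,0,0],[0,0,6,0,0,0],[0,-2,9,0,0,0],[-1,-7,9,0,0,0],[-2,-13,9,0,0,0]]]' --jaw 0.35

```text
clock: 29.1
tool_pos: [0.5898, 0.1379, 0.2377]
tcp_rot: [-3.141, -0.003, 0.002]
ft_force: [1.8, -1.1, 0.4]
grip_width: 0.652
```

apply_moves --commands '[[[0,-6,0,0,0,0],[-0.5,-12,0,0,0,0],[-1,-17.4,0,0,0,0],[-1,-17.4,-5,0,0,0],[-1,-17.4,-10,0,0,0],[-1,-17.4,-15,0,0,0],[-1,-17.4,-16.5,0,0,0],[-1,-17.4,-16.5,0,0,0]]]' --jaw 0.48 --grip_force 40

```text
clock: 30.1
tool_pos: [0.58, -0.0356, 0.0712]
tcp_rot: [3.142, -0.0, 0.0]
ft_force: [1.2, -0.4, 0.3]
grip_width: 0.525
```

Run:
```python
from h import *
s=readout.observe();p=s["tool_pos"]; print(p); out=[]
for n,c,r in(("top",(.61,.268,.1655),.0205),("side",(.61,.268,.1655),.0205),("side",(.58,-.035,.019),.0135)):
    F=grab(n);o=np.round(proj(F,c)).astype(int)-(26,35); im=crop(F,o[0],o[1],52,80,5)
    im=cv2.convertScaleAbs(im,alpha=1.6,beta=15)
    circ(F,im,c,r,5,o); circ(F,im,(.61,.268,.1395),.0195,5,o); circ(F,im,p,.0135,5,o,(0,0,255)); out.append(im)
cv2.imwrite("pics/g10.png",np.hstack(out))
```

```text
[ 0.579978   -0.03559669  0.07116809]
```

View pics/g10.png

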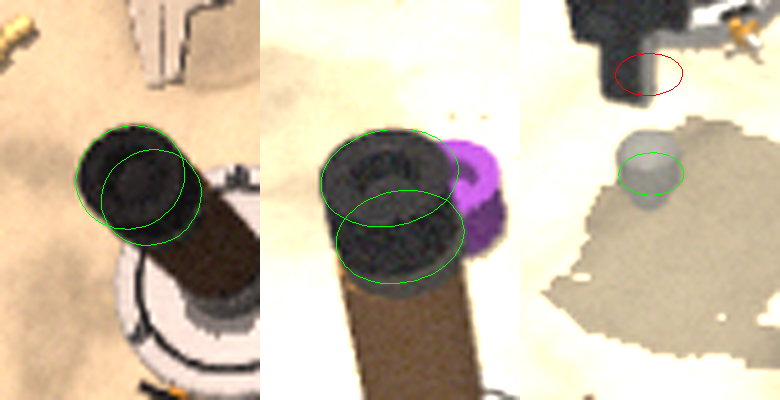

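The cap stands flat and centred with its socket up; the lip at (132,179) and (390,178) is on the circles. The button head is at (650,172). I'll grip it with the tips about 15 mm above its origin, clear of the head's underside.

apply_moves --commands '[[[0,0.05,-2,0,0,0],[0,0.05,-4,0,0,0],[0,0.05,-5.3,0,0,0],[0,0.05,-5.55,0,0,0],[0,0.05,-5.55,0,0,0],[0,0.05,-5.55,0,0,0]]]'

```text
clock: 31.0
tool_pos: [0.5803, -0.0352, 0.0156]
tcp_rot: [3.141, -0.001, 0.0]
ft_force: [0.8, 0.1, -0.5]
grip_width: 0.52
```

apply_moves --commands '[[[0,0,0,0,0,0],[0,0,0,0,0,0],[0,0,0,0,0,0],[0,0,0,0,0,0],[0,0,0,0,0,0],[0,0,0,0,0,0]]]' --jaw 1 --grip_force 40

```text
clock: 31.75
tool_pos: [0.5803, -0.0353, 0.0158]
tcp_rot: [3.141, -0.002, 0.0]
ft_force: [-2.4, -0.0, 5.1]
grip_width: 0.291
```

apply_moves --commands '[[[0,0,2,0,0,0],[0,0,6,0,0,0],[0,0,11,0,0,0],[0,0,17,0,0,0],[0,3,21,0,0,0],[1,8,21,0,0,0],[1.5,13,21,0,0,0],[2,18,21,0,0,0],[2.5,23,21,0,0,0],[3,27,21,0,0,0]]]'

```text
clock: 33.0
tool_pos: [0.6093, 0.237, 0.2254]
tcp_rot: [-3.141, 0.0, 0.001]
ft_force: [-0.8, -0.1, -0.9]
grip_width: 0.291
```

apply_moves --commands '[[[0,2,0,0,0,0],[0,3.3,0,0,0,0],[0,3.3,-2,0,0,0],[0,3.3,-3,0,0,0],[0,3.3,-3,0,0,0],[0,3.3,-3,0,0,0]]]'

```text
clock: 33.75
tool_pos: [0.61, 0.2674, 0.1957]
tcp_rot: [-3.141, -0.001, -0.001]
ft_force: [0.9, 0.5, -0.5]
grip_width: 0.292
```

apply_moves --commands '[[[0,0.1,-0.8,0,0,0],[0,0.1,-1.3,0,0,0],[0,0.1,-1.6,0,0,0],[0,0.1,-1.9,0,0,0],[0,0.1,-1.9,0,0,0],[0,0.1,-1.9,0,0,0]]]' --grip_force 30

```text
clock: 34.5
tool_pos: [0.6098, 0.2689, 0.176]
tcp_rot: [-3.142, -0.0, 0.0]
ft_force: [-0.6, -0.1, -0.9]
grip_width: 0.292
```

The spigot is about 5 mm into the socket with no contact force. I'll continue.

apply_moves --commands '[[[0,-0.05,-0.3,0,0,0],[0,-0.05,-0.45,0,0,0],[0,-0.05,-0.55,0,0,0],[0,-0.05,-0.6,0,0,0],[0,-0.05,-0.6,0,0,0]]]'

```text
clock: 35.12
tool_pos: [0.6099, 0.2685, 0.1704]
tcp_rot: [-3.141, -0.001, 0.0]
ft_force: [-0.8, -0.6, 2.9]
grip_width: 0.289
```

Contact came at the expected seated height (0.1704 against 0.1702), so the button is home. I'll release and retreat.

apply_moves --commands '[[[0,0,0,0,0,0],[0,0,0,0,0,0],[0,0,0,0,0,0],[0,0,0,0,0,0],[0,0,0,0,0,0],[0,0,2,0,0,0],[0,0,6,0,0,0],[0,-2,10,0,0,0],[-1,-8,10,0,0,0],[-2,-14,10,0,0,0]]]' --jaw 0.4

```text
clock: 36.38
tool_pos: [0.5898, 0.1273, 0.2724]
tcp_rot: [-3.141, -0.004, 0.001]
ft_force: [0.0, -1.2, 0.1]
grip_width: 0.598
```

apply_moves --commands '[[[-2,-6,0,0,0,0],[-4,-12,0,0,0,0],[-6,-17,0,0,0,0],[-8,-22,0,0,0,0],[-8,-22,0,0,0,0],[-8,-22,0,0,0,0]]]'

```text
clock: 37.12
tool_pos: [0.51, -0.0915, 0.2712]
tcp_rot: [-3.142, -0.002, -0.0]
ft_force: [0.9, -0.1, -0.8]
grip_width: 0.602
```

Run:
```python
from h import *
print(readout.observe()["tool_pos"]); out=[]
for n in("top","side"):
    F=grab(n);o=np.round(proj(F,(.61,.268,.12))).astype(int)-(40,50); im=crop(F,o[0],o[1],80,110,5)
    im=cv2.convertScaleAbs(im,alpha=1.4,beta=10)
    for z,r in((.1655,.0205),(.1395,.0195),(.1305,.0195),(.052,.0195),(.1805,.0135)): circ(F,im,(.61,.268,z),r,5,o)
    out.append(im)
cv2.imwrite("pics/end.png",np.hstack(out))
```

```text
[ 0.50997034 -0.09147343  0.27117403]
```

View pics/end.png

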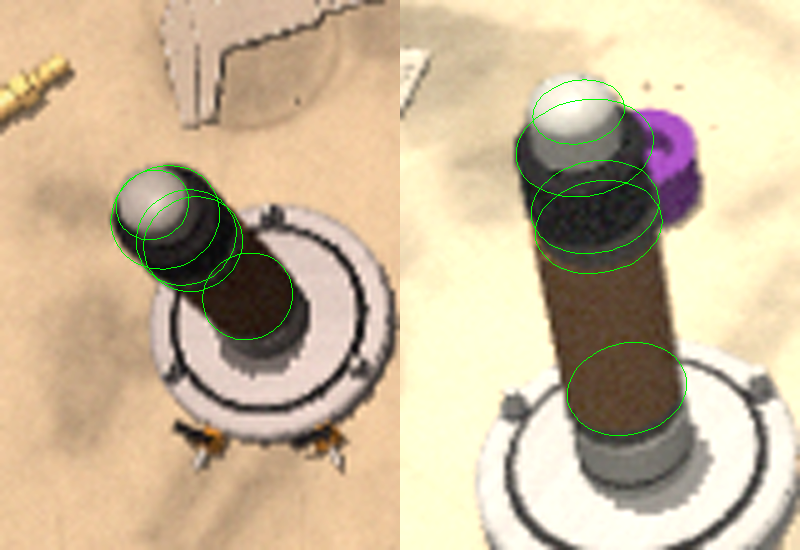

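The column is straight. In both views the button head, at (152,203) and (576,110), sits on the cap, and all edges lie on the predicted circles. I'll hand it in.

```bash
python3 -c "
from bench import order; print(order.sign_off())"
```

```text
the job is handed in; nothing more can be done
None
```

The column is built on the 39 mm pedestal and handed in at about 37 s of the 136 s allowed. From below it is: stone, clay, second stone, black cap with its socket up, load button. I did not touch the larger stone, the turquoise discs or the purple cap.

**Placement:** In the last pictures from both cameras, the edges of every part lay within about 1–2 mm of the circles predicted for a straight column centred on the pedestal.

**Load button:** The spigot went into the socket without resistance. Contact came at a tool height of 0.1704 m, against 0.1702 m expected for a fully seated button.

**Forces:** Every reading was below 8 N. The gripper was withdrawn clear of everything before hand-in.

**Disagreements:** My first estimate of the base position was about 5 mm off; I corrected it before placing the first stone. The cap looked slightly tilted while held, but stood flat after release. No check failed.

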